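# Clear the flux bottle and shut the bench drawer

### The arm

A 6-joint arm with a two-finger parallel gripper is mounted at the origin on the work surface. World frame = base frame: x ahead of the robot, y to its left, z up, the work surface at z = 0. Lengths are in m, angles in rad, forces in N, time in s.
With the tool pointing down it reaches from about 0.35 to 0.975 m from the base axis. Payload 4.9 kg.
Tool frame: the origin (TCP) lies at the very end of the fingers, on their centre line; the grasp point (between the pads) lies 19 mm behind it; z points along the fingers, y is the line along which they close (so a half turn about z gives the same grasp; the last joint's range is limited). The gripper opens to 85 mm and grips with 20 to 120 N. Pads are 22 mm wide; open, the fingers measure 114 mm over their backs; the gripper's body (76 mm by 85 mm) begins 54 mm behind the grasp point. The pads swing forward as they close: fully open they stand 13 mm farther back than shut.
Start: joints at [-1.306, 0.053, 1.613, -0, 1.476, -0.119], TCP at [0.234, -0.58, 0.231] pointing down, gripper open.
Joint ranges: [-3.01, 3.01], [-1.01, 2.22], [0.06, 2.58], [-1.02, 4.17], [0.09, 2.62], [-3.14, 3.14]. Speed limits (rad/s): [2.57, 2.57, 3.14, 3.14, 3.14, 3.14].

### API

Orientations are given as a rotation vector (axis times angle).
In Python, from station import get_obs, get_image, get_calibration, finish_job gives the robot as it stands.
- The arm moves only by the tool servo_tool, never from a script. Its argument "increments" is a list of rows, each a list of 5 numbers: the opening, from 0 (shut) to 1 (fully open), then the shift along the tool's x, y, z in mm, then the turn about the tool's z in degrees. In form: [[jaw, tx, ty, tz, spin], ...]. A call has 1 to 12 rows; each row shifts and turns the commanded pose from where the row before left it, along the tool's axes as they then stand; what a row does not reach is not made up. A row lasts 1/8 s, in which the tool goes at most 62.5 mm and 10.7 degrees, less where a joint would pass 70% of its speed; a pose out of reach is approached as far as the arm can. A call is refused whole if a number of a shift passes 62.5 or a number of a turn 10.7, either way. A call with a gripper value outside its range is refused whole. The fingers move at their own pace and stop on an object; "force" is the grip in N (left out, the last holds). Time passes only in rows, so rows that do not move let the fingers close. It gives the time, the measured TCP pose, the force, the opening and the grip force at its end, in the units of the state.
- get_obs(): the state, without advancing time (a new reading comes with each control period).
- get_image(name): name is "scene" or "top" or "wrist"; returns the picture (420x560x3 uint8, red, green, blue); there is no depth.
- get_calibration(name): a dict with "fx", "fy", "cx", "cy" (pixels), "dist_coeffs" ([k1, k2, p1, p2, k3] as OpenCV has them; the pictures are not rectified), "R" (3x3) and "t" (3): a world point X has camera coordinates R X + t; the wrist camera has in their place "mount" (4x4, takes a point from camera to tool coordinates, whose origin is the TCP and whose axes are the flange's). Camera axes: x right, y down, z forward; pixel columns grow to the right and rows downward; lengths in m; the calibration is good to about 2 mm. A picture is of the moment at which its call begins: read the wrist's pose just before it. get_calibration takes no time and is no camera call.
- finish_job(): hands the job in; it is judged then, once.
The state is a dict: "t": time; "q": joint angles; "dq": joint speeds; "effort": joint torques, N m; "tool_pos": TCP position; "tool_rot": TCP orientation; "contact_force": force on the tool from outside, world axes, zero at the start; "wrist_torque": the same for the moment, N m; "opening": finger opening in m; "grip_force": force on a finger pad.
Only numpy, scipy, OpenCV 4.12 (cv2) and the standard library are available. Lean on these libraries where they do the work, as an engineer would, in place of code of your own. Each camera call takes 0.05 s, during which the arm holds its last target. There are 200 camera calls.

### The job

The tall flux bottle left standing in the open drawer keeps it from going in: take the bottle out, keeping it upright, and stand it in the middle of the round cork coaster on the bench. Then push the drawer fully home, past its spring catch, without slamming it. The tin stays in the drawer, and everything else on the bench stays where it is.

Things in the scene. Friction and masses are not known exactly. Their poses are not given: they have to be found in the camera images.
- drawer (a joint): How far the drawer is open, m: 0 = fully home against its stop, up to 0.18. It starts 0.125 to 0.155 open and shuts away from the robot, along +x of the unit. It slides with about 2 N; in the last 12 mm a sprung ball catch resists with about 5 N more, and from about 4 mm on it draws the drawer home by itself.
- unit: Low wooden drawer unit fixed to the bench, 250 wide, 260 deep, 204 high (boxes and jars on top reach 249). Origin on the bench surface at the foot of the carcass front, mid-width; +x points into the unit (the way the drawer shuts), y along its width, z up. One shallow drawer (opening 14 to 86 mm above the bench), an open cubby above it, and an overhanging top board.
- drawer_front (a point): Centre of the outer face of the drawer front, moving with the drawer, 49 mm above the bench; axes as the unit. The front is a flat pale wood panel 240 wide, 70 high (14 to 84 mm above the bench), 13 thick, with a flush dark pull plate and no protruding handle. With the drawer home this point is at x = -14 mm in the unit's frame.
- drawer_floor (a point): Point on the drawer's inner floor, mid-width, 22 mm above the bench, moving with the drawer, 40 mm behind the outer front face (27 mm behind its inner face); axes as the unit. The inside is 219 long in x, 200 wide in y; side walls 7 thick, their tops 72 mm above the bench.
- shelf_edge (a point): Middle of the lower front edge of the unit's top board (270 wide, 14 thick), 190 mm above the bench. The board overhangs the carcass front by 55 mm, that is 41 mm beyond the front face of the shut drawer. Axes as the unit.
- bottle: Slim closed white plastic bottle with a red dropper cap, about 70 g: body 33 diameter up to 64 mm, shoulder to 72 mm, red cap 19 diameter narrowing to a spout, 100 high in all. Origin at the centre of its underside, z up along its axis. It starts standing on the drawer floor, near the middle of the width, 39 to 84 mm behind the outer front face.
- coaster: Round cork coaster 80 diameter, 4 thick, with a thin red ring in the middle, fixed flat on the bench to the left or right of the drawer. Origin at the centre of its underside, z up.
- tin: Small round aluminium tin 42 diameter, 22 high, loose on the drawer floor; it rides along in the drawer. Origin at the centre of its underside.
- dish: Blue ceramic bowl 84 across, 28 high, on the bench on the other side from the coaster; to be left alone. Origin at the centre of its underside.
- hammer: Bench hammer 220 long lying on the left of the bench; to be left alone. Origin about mid-length.
- jar: Amber glass jar 56 diameter, 60 high, with a black lid, on the right of the bench; to be left alone. Origin at the centre of its underside.
- saw: Jeweller's saw lying flat near the robot on the right, steel frame 130 by 70, wooden handle, 20 high; to be left alone. Origin near the handle end of the blade.
- clamp: Wooden ring clamp 120 by 34, 24 high, lying near the robot on the left; to be left alone. Origin at the centre of its underside.
Things that resemble listed ones, but are neither listed nor needed, are in the scene too. What is shaped like the bottle but green or purple is not meant.

How it is judged:
By the outcome, as a careful person would: the job done as asked, in the order asked, and still so for the second after the job is handed in, with the robot touching nothing.
It also fails if it takes over 58 s, if anything falls off the work surface, if the arm or the gripper's body presses on something with over 40 N, if the wrist force passes 120 N, or if a joint passes its speed limit or range.

## Working session

There is one attempt and no reset: what is moved stays moved. The work goes in short steps, Python scripts to look and compute and a tool call to move; the robot and the scene stay as the last step left them, time stands still between calls to the robot, and variables do not carry over. Pictures are saved under pics/ and viewed, at most 10 in all, crops included, and the job is handed in when it is done.

Besides the shell and the picture viewer there is one more tool, called after ">>>" as name([rows], argument=value, ...), one row to a line, values as JSON. servo_tool: Moves the arm, as the interface text tells. Its arguments: {"type":"object","properties":{"increments":{"type":"array"},"force":{"type":"number"}},"required":["increments"]}

```bash
mkdir -p pics; cat > h.py <<'E'
import numpy as np, cv2
from station import *
def K(c): return np.array([[c['fx'],0,c['cx']],[0,c['fy'],c['cy']],[0,0,1.]])
def ray(name,px,obs=None):
    c=get_calibration(name)
    u=cv2.undistortPoints(np.array([[px]],float),K(c),np.array(c['dist_coeffs'],float))[0,0]
    d=np.array([u[0],u[1],1.])
    if 'mount' in c:
        M=np.array(c['mount']);R=cv2.Rodrigues(np.array(obs['tool_rot'],float))[0]
        return R@M[:3,3]+np.array(obs['tool_pos']), R@M[:3,:3]@d
    R=np.array(c['R']);t=np.array(c['t']);return -R.T@t, R.T@d
def onz(name,px,z,obs=None):
    o,d=ray(name,px,obs); return o+d*(z-o[2])/d[2]
def proj(name,X):
    c=get_calibration(name);return cv2.projectPoints(np.array(X,float).reshape(-1,3),cv2.Rodrigues(np.array(c['R']))[0],np.array(c['t'],float),K(c),np.array(c['dist_coeffs'],float))[0][:,0]
E
python3 - <<'E'
from h import *
o=get_obs();print(o['tool_pos'],o['tool_rot'],o['t'])
for n in ('scene','top'):
    im=get_image(n);cv2.imwrite(f'pics/{n}0.png',im[:,:,::-1])
    c=get_calibration(n);print(n,c['fx'],-np.array(c['R']).T@np.array(c['t']),np.array(c['R'])[2])
E
```

```text
[ 0.23385041 -0.57893265  0.23005421] [-3.08189721e+00 -5.98748714e-01  2.25324818e-04] 0.0
scene 494.31957535017943 [0.30110295 0.37073905 1.49711723] [ 0.17342072 -0.2545421  -0.95138508]
top 435.03081360271335 [ 0.46077139 -0.02331745  1.18017763] [ 0.08148436  0.03556662 -0.99603982]
```

View pics/scene0.png

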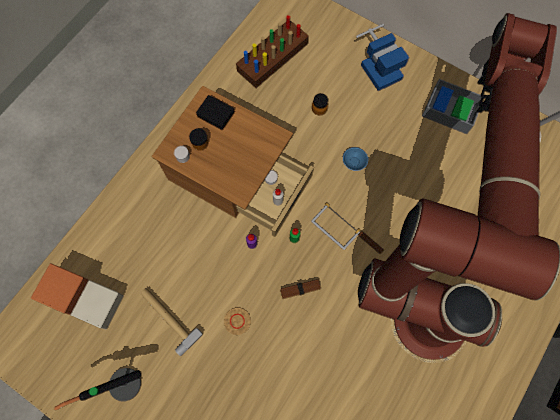

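View pics/top0.png

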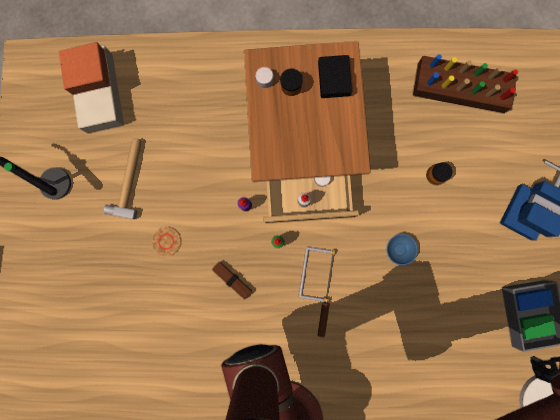

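The scene picture shows three bottle shapes. In top-view pixels:
- The white one with a red cap stands in the drawer at about (305,199). It fits the description.
- The green one at (278,241) and the purple one at (245,204) stand on the bench and are not meant.

The cork coaster with the red ring is at (166,241), on the left, and the dish is at (403,249). The tin is at (322,180), partly under the top board. Next I'll measure these and check an enlarged crop.

```bash
python3 - <<'E'
from h import *
T=cv2.imread('pics/top0.png');S=cv2.imread('pics/scene0.png')
a=cv2.resize(T[165:265,140:365],None,fx=3.5,fy=3.5,interpolation=cv2.INTER_CUBIC)[:, :790]
b=cv2.resize(S[150:260,220:330],None,fx=2.2,fy=2.2,interpolation=cv2.INTER_CUBIC)
out=np.zeros((a.shape[0]+b.shape[0],a.shape[1],3),np.uint8);out[:a.shape[0]]=a;out[a.shape[0]:,:b.shape[1]]=b
cv2.imwrite('pics/crop1.png',out)
def red(im,x0,y0,x1,y1):
    h=cv2.cvtColor(im,cv2.COLOR_BGR2HSV);m=(((h[...,0]<6)|(h[...,0]>172))&(h[...,1]>140)&(h[...,2]>70)).astype(np.uint8)
    k=np.zeros_like(m);k[y0:y1,x0:x1]=m[y0:y1,x0:x1]
    ys,xs=np.nonzero(k);return (xs.mean(),ys.mean(),len(xs),xs.min(),xs.max(),ys.min(),ys.max())
ct=red(T,290,185,320,215);cs=red(S,265,180,292,205);print(ct,cs)
o1,d1=ray('top',ct[:2]);o2,d2=ray('scene',cs[:2])
A=np.stack([d1,-d2],1);s=np.linalg.lstsq(A,o2-o1,rcond=None)[0]
print('cap',o1+s[0]*d1,o2+s[1]*d2, onz('top',ct[:2],.11),onz('scene',cs[:2],.11))
for n,im,b in(('top',T,(145,222,188,260)),('scene',S,(218,300,258,340))):
    h=cv2.cvtColor(im,cv2.COLOR_BGR2HSV)[b[1]:b[3],b[0]:b[2]]
    m=(((h[...,0]<9)|(h[...,0]>172))&(h[...,1]>150)).astype(np.uint8)
    p=cv2.findNonZero(m)[:,0]+np.array(b[:2]);x0=p.min(0);x1=p.max(0)
    (c,r)=cv2.minEnclosingCircle(p.astype(np.float32))
    print(n,len(p),p.mean(0),(x0+x1)/2,x1-x0,c,r,onz(n,(x0+x1)/2,.004))
E
```

```text
(np.float64(304.4146341463415), np.float64(197.65853658536585), 41, np.int64(301), np.int64(308), np.int64(195), np.int64(201)) (np.float64(277.58620689655174), np.float64(191.44827586206895), 29, np.int64(275), np.int64(280), np.int64(189), np.int64(194))
cap [ 0.58172818 -0.05903698  0.10294178] [ 0.58428958 -0.05818919  0.10320127] [ 0.58093565 -0.05880294  0.11      ] [ 0.58290836 -0.05609712  0.11      ]
top 74 [166.04054054 240.94594595] [165.5 241. ] [15 16] (165.75807189941406, 241.0483856201172) 8.143747329711914 [0.47667893 0.31775711 0.004     ]
scene 57 [236.56140351 320.75438596] [237. 321.] [14 14] (236.91510009765625, 320.8018798828125) 7.618931293487549 [0.47659329 0.3177811  0.004     ]
```

View pics/crop1.png

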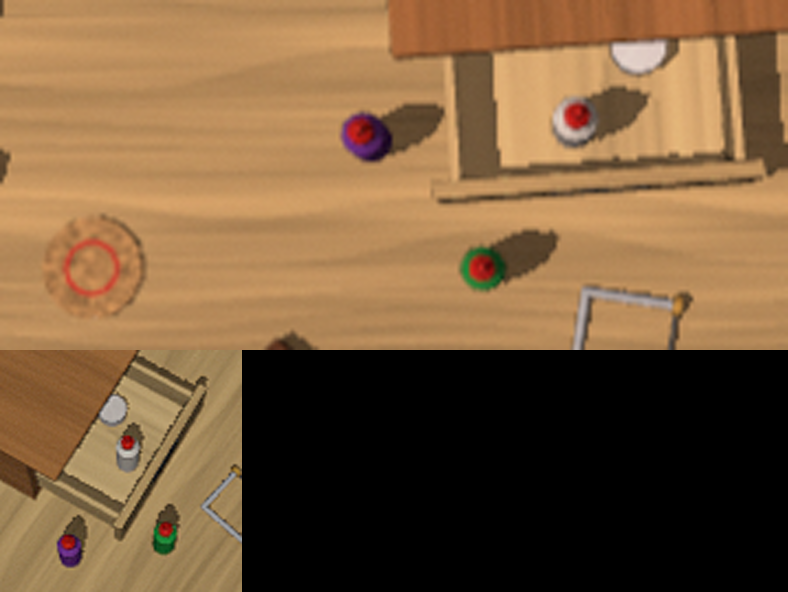

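The crop confirms it: only the white bottle with the red cap stands inside the drawer. Next is the drawer and shelf geometry, to check the clearance.

```bash
python3 - <<'E'
from h import *
T=cv2.imread('pics/top0.png').astype(float);
# board front edge: brown -> light transition down columns ; panel edges
g=T[...,0]  # blue low on brown board
e=[]
for x in range(256,362,3):
    col=g[160:195,x]; d=np.diff(col); 
    e.append((x,160+np.argmax(d)+1))
h=cv2.cvtColor(T.astype(np.uint8),cv2.COLOR_BGR2HSV)
for x in (254,300,340,360): print(x,[tuple(int(v) for v in T[y,x]) for y in range(172,186)])
for x in (270,290,330,350): print(x,[(y,int(T[y,x].sum())) for y in range(204,226)])
print(e)
E
```

```text
254 [(60, 104, 170), (56, 101, 168), (57, 102, 168), (60, 104, 170), (58, 103, 169), (58, 102, 169), (59, 103, 171), (55, 99, 167), (49, 88, 146), (47, 80, 120), (75, 114, 155), (90, 139, 184), (90, 140, 184), (89, 138, 182)]
300 [(56, 100, 161), (55, 98, 161), (56, 97, 161), (55, 97, 160), (51, 93, 154), (44, 77, 126), (63, 96, 132), (97, 147, 191), (110, 164, 212), (111, 165, 214), (109, 164, 212), (109, 164, 213), (111, 165, 215), (111, 165, 214)]
340 [(59, 105, 174), (58, 103, 172), (54, 94, 154), (51, 85, 125), (91, 138, 179), (114, 174, 222), (115, 172, 222), (118, 175, 223), (116, 174, 222), (117, 175, 223), (117, 174, 222), (118, 175, 223), (118, 175, 222), (116, 174, 222)]
360 [(53, 94, 155), (39, 74, 124), (27, 49, 76), (46, 69, 91), (45, 69, 92), (45, 69, 92), (46, 71, 96), (45, 69, 93), (44, 69, 93), (46, 69, 92), (44, 67, 89), (45, 68, 92), (47, 70, 93), (45, 69, 91)]
270 [(204, 460), (205, 496), (206, 498), (207, 497), (208, 495), (209, 500), (210, 492), (211, 500), (212, 495), (213, 497), (214, 495), (215, 494), (216, 454), (217, 427), (218, 431), (219, 448), (220, 461
[... 962 characters left out ...]
8, np.int64(181)), (271, np.int64(181)), (274, np.int64(181)), (277, np.int64(181)), (280, np.int64(180)), (283, np.int64(180)), (286, np.int64(180)), (289, np.int64(179)), (292, np.int64(179)), (295, np.int64(179)), (298, np.int64(179)), (301, np.int64(179)), (304, np.int64(178)), (307, np.int64(178)), (310, np.int64(178)), (313, np.int64(178)), (316, np.int64(177)), (319, np.int64(177)), (322, np.int64(177)), (325, np.int64(177)), (328, np.int64(177)), (331, np.int64(182)), (334, np.int64(176)), (337, np.int64(176)), (340, np.int64(176)), (343, np.int64(176)), (346, np.int64(176)), (349, np.int64(176)), (352, np.int64(176)), (355, np.int64(175)), (358, np.int64(175)), (361, np.int64(175))]
```

```bash
python3 - <<'E'
from h import *
a=onz('top',(256,181.3),.190);b=onz('top',(358,174.3),.190)
print('shelf',a,b,np.degrees(np.arctan2(-(b-a)[0],(a-b)[1])))
p=onz('top',(270,220.7),.084);q=onz('top',(350,215.3),.084)
print('front',p,q,np.degrees(np.arctan2(-(q-p)[0],(p-q)[1])))
# board corners for the mid-line; panel ends
c1=onz('top',(249.5,181.5),.190);c2=onz('top',(369,173.5),.190)
y=np.arctan2((c1-c2)[0]*-1,(c1-c2)[1]);
print('corners',c1,c2,np.linalg.norm(c1-c2))
th=np.arctan2(*(np.array([-(a-b)[0],(a-b)[1]])))
ex=np.array([np.cos(th),np.sin(th),0]);ey=np.array([-ex[1],ex[0],0])
print('yaw',np.degrees(th))
m=(c1+c2)/2
for n,P in(('shelf',a),('front',(p+q)/2),('bottle',np.array([.582,-.058,0])),('coaster',np.array([.4767,.3178,0])),('mid',m),('tin',onz('top',(322,179),.044)),('green',onz('top',(278,241),.09)),('purple',onz('top',(245,203),.09))):print(n,P.round(3),'rel',((P-m)@ex).round(3),((P-m)@ey).round(3))
o=get_obs();R=cv2.Rodrigues(np.array(o['tool_rot']))[0];print(R.round(3))
E
```

```text
shelf [0.61070217 0.05476316 0.19      ] [ 0.62490634 -0.17936816  0.19      ] -3.4717375312883365
front [0.52597209 0.027681   0.084     ] [ 0.53836046 -0.17387994  0.084     ] -3.517098910570597
corners [0.61038064 0.06977495 0.19      ] [ 0.62656976 -0.2045751   0.19      ] 0.2748272911816111
yaw 3.4717375312883365
shelf [0.611 0.055 0.19 ] rel -0.0 0.122
front [ 0.532 -0.073  0.084] rel -0.086 -0.0
bottle [ 0.582 -0.058  0.   ] rel -0.036 0.012
coaster [0.477 0.318 0.   ] rel -0.118 0.393
mid [ 0.618 -0.067  0.19 ] rel 0.0 0.0
tin [ 0.637 -0.108  0.044] rel 0.016 -0.041
green [0.475 0.008 0.09 ] rel -0.139 0.083
purple [0.571 0.091 0.09 ] rel -0.038 0.161
[[ 0.927  0.374 -0.   ]
 [ 0.374 -0.927  0.002]
 [ 0.    -0.002 -1.   ]]
```

```bash
python3 - <<'E'
from h import *
S=cv2.imread('pics/scene0.png')
cv2.imwrite('pics/crop2.png',cv2.resize(S[0:150,410:560],None,fx=4,fy=4,interpolation=cv2.INTER_CUBIC))
print(proj('scene',[[.234,-.579,.231],[.234,-.579,.304],[.234,-.579,.4],[.234,-.579,.5]]).round(0))
o=get_obs();c=get_calibration('wrist');print(np.array(c['mount']).round(3),c['fx'],c['dist_coeffs'])
E
```

```text
[[478. 100.]
 [488.  86.]
 [503.  65.]
 [522.  40.]]
[[-0.    -0.964 -0.266  0.066]
 [ 1.    -0.     0.    -0.   ]
 [-0.    -0.266  0.964 -0.142]
 [ 0.     0.     0.     1.   ]] 347.06544957151436 [0.00233445 0.         0.         0.         0.        ]
```

View pics/crop2.png

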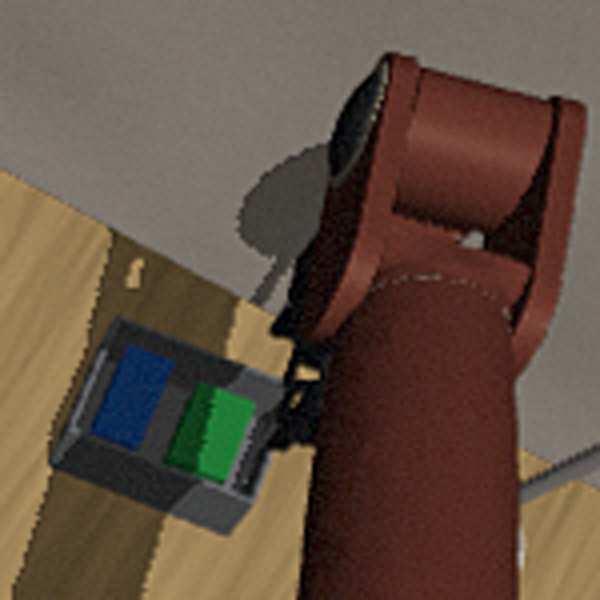

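The crop shows a wide fork wrist above a fairly slender flange. The wrist camera sits on the tool's +x side.

The bottle stands about 36 mm in front of the shelf edge, which is too close for the gripper body. The plan is:
1. Pull the drawer about 45 mm further open.
2. Take the bottle out with the camera side turned towards the robot.

I'll start by turning the tool in place with the fingers shut.

>>> servo_tool([
  [0, 0, 0, 0, -10.5],
  [0, 0, 0, 0, -10.5],
  [0, 0, 0, 0, -10.5],
  [0, 0, 0, 0, -10.5],
  [0, 0, 0, 0, -10.5],
  [0, 0, 0, 0, -10.5],
  [0, 0, 0, 0, -10.5],
  [0, 0, 0, 0, -10.5],
  [0, 0, 0, 0, -10.5],
  [0, 0, 0, 0, -10.5],
  [0, 0, 0, 0, -10.5],
  [0, 0, 0, 0, -10.5],
], force=20)

```text
t: 1.6
tool_pos: [0.234, -0.5791, 0.2305]
tool_rot: [-0.857, -3.022, -0.002]
contact_force: [0.9, -0.5, -0.9]
opening: -0.0003
grip_force: 0.0
```

```bash
cat >> h.py <<'E'
M0=np.array([.618,-.067,0]);EX=np.array([.9982,.0606,0]);EY=np.array([-.0606,.9982,0])
def U(x,y,z): return M0+EX*x+EY*y+np.array([0,0,z])   # x relative to shelf edge
def go(W,yaw=None):
    o=get_obs();R=cv2.Rodrigues(np.array(o['tool_rot']))[0];p=np.array(o['tool_pos'])
    y=np.degrees(np.arctan2(R[1,0],R[0,0]))
    print('t',round(o['t'],2),'pos',p.round(4),'rel',((p-M0)@EX).round(4),((p-M0)@EY).round(4),'yaw',y.round(2),'z',R[:,2].round(3),'F',np.round(o['contact_force'],1),'q',np.round(o['q'],2),'open',o['opening'])
    print('tool shift mm',(R.T@(np.array(W)-p)*1000).round(1),'spin',None if yaw is None else ((y-yaw+180)%360-180).round(1))
E
python3 -c "
from h import *
go(U(-.056,-.045,.231),183.5)"
```

```text
t 1.6 pos [ 0.234  -0.5791  0.2305] rel -0.4144 -0.488 yaw 148.34 z [-0.     0.001 -1.   ] F [ 0.9 -0.5 -0.9] q [-1.31  0.05  1.61  0.    1.48 -2.32] open -0.00031684242720343995
tool shift mm [-38.2 568.5   0. ] spin -35.2
```

>>> servo_tool([
  [0, -3.2, 30, 0, 0],
  [0, -3.2, 50, 0, 0],
  [0, -3.2, 50, 0, 0],
  [0, -3.2, 50, 0, 0],
  [0, -3.2, 50, 0, 0],
  [0, -3.2, 50, 0, 0],
  [0, -3.2, 50, 0, 0],
  [0, -3.2, 50, 0, 0],
  [0, -3.2, 50, 0, 0],
  [0, -3.2, 50, 0, 0],
  [0, -3.2, 50, 0, 0],
  [0, -3.0, 38, 0, 0],
])

```text
t: 3.1
tool_pos: [0.5681, -0.1162, 0.2307]
tool_rot: [-0.864, -3.019, -0.0]
contact_force: [-0.0, -0.9, 0.4]
opening: 0.0002
grip_force: 0.0
```

>>> servo_tool([
  [0, 0, 0, 0, -10],
  [0, 0, 0, 0, -10],
  [0, 0, 0, 0, -10],
  [0, 0, 0, 0, -5.2],
  [0, 0, 0, 0, 0],
])

```text
t: 3.72
tool_pos: [0.5672, -0.118, 0.2307]
tool_rot: [0.086, -3.14, -0.001]
contact_force: [0.4, -0.7, 0.6]
opening: -0.0
grip_force: 0.0
```

```bash
python3 -c "
from h import *
go(U(-.056,-.045,.055),183.5)
o=get_obs();cv2.imwrite('pics/w1.png',get_image('wrist')[:,:,::-1]);"
```

```text
t 3.73 pos [ 0.5672 -0.118   0.2307] rel -0.0538 -0.0478 yaw -176.87 z [-0.001  0.    -1.   ] F [ 0.4 -0.7  0.6] q [-0.33 -0.05  1.72  0.    1.48 -1.96] open -3.1680212153146364e-05
tool shift mm [  2.1   2.7 175.7] spin -0.4
```

View pics/w1.png

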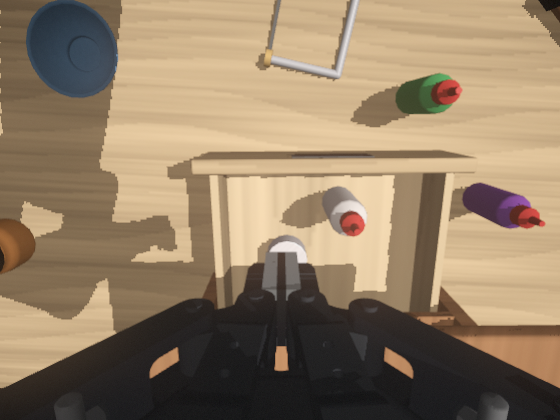

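The wrist view shows the drawer front's top rim at rows 152–172, the white bottle's cap at (352,223) and its foot at about (335,193). The tin sits behind the fingertips at (287,248).

```bash
python3 - <<'E'
from h import *
o=get_obs()
def rel(P): return ((P-M0)@EX).round(4),((P-M0)@EY).round(4)
print('inner rim',rel(onz('wrist',(230,173),.084,o)),rel(onz('wrist',(430,172),.084,o)))
print('outer rim',rel(onz('wrist',(215,159),.084,o)),rel(onz('wrist',(440,158),.084,o)))
for z in (.105,.11,.115): print('cap',z,rel(onz('wrist',(352,222),z,o)))
print('foot nearest',rel(onz('wrist',(341,188),.022,o)))
print('tip under',rel(onz('wrist',(283,255),.2307,o)))
E
```

```text
inner rim (np.float64(-0.0757), np.float64(-0.0906)) (np.float64(-0.0754), np.float64(0.077))
outer rim (np.float64(-0.0875), np.float64(-0.1025)) (np.float64(-0.087), np.float64(0.0841))
cap 0.105 (np.float64(-0.0385), np.float64(0.0093))
cap 0.11 (np.float64(-0.0401), np.float64(0.0083))
cap 0.115 (np.float64(-0.0416), np.float64(0.0072))
foot nearest (np.float64(-0.0495), np.float64(0.0139))
tip under (np.float64(-0.0626), np.float64(-0.0471))
```

>>> servo_tool([
  [0, 2, 3, 20, 0],
  [0, 0, 0, 30, 0],
  [0, 0, 0, 30, 0],
  [0, 0, 0, 30, 0],
  [0, 0, 0, 30, 0],
  [0, 0, 0, 25, 0],
  [0, 0, 0, 10, 0],
  [0, 0, 0, 0, 0],
])

```text
t: 4.78
tool_pos: [0.5644, -0.1149, 0.0551]
tool_rot: [0.087, -3.138, -0.001]
contact_force: [0.5, -0.4, -0.0]
opening: 0.0003
grip_force: 0.0
```

>>> servo_tool([
  [0, 3, 0, 0, 0],
  [0, 3, 0, 0, 0],
  [0, 4, 0, 0, 0],
  [0, 4, 0, 0, 0],
  [0, 4, 0, 0, 0],
  [0, 4, 0, 0, 0],
  [0, 4, 0, 0, 0],
  [0, 4, 0, 0, 0],
  [0, 4, 0, 0, 0],
  [0, 4, 0, 0, 0],
  [0, 4, 0, 0, 0],
  [0, 3, 0, 0, 0],
])

```text
t: 6.28
tool_pos: [0.5202, -0.1178, 0.0563]
tool_rot: [-0.087, 3.14, -0.0]
contact_force: [2.7, -2.2, -0.5]
opening: -0.0
grip_force: 1.1
```

>>> servo_tool([
  [0, -3, 0, 0, 0],
  [0, -2, 0, -10, 0],
  [0, 0, 0, -30, 0],
  [0, 0, 0, -40, 0],
  [0.6, 0, 0, -40, 0],
  [0.6, 0, 0, -40, 0],
  [0.6, 0, 0, -15, 0],
  [0.6, 0, 0, 0, 0],
])

```text
t: 7.28
tool_pos: [0.5258, -0.1175, 0.2321]
tool_rot: [-0.088, 3.139, -0.001]
contact_force: [0.3, -0.4, -0.4]
opening: 0.0514
grip_force: 0.0
```

```bash
python3 - <<'E'
from h import *
o=get_obs();im=get_image('wrist');cv2.imwrite('pics/w2.png',im[:,:,::-1])
T=get_image('top');cv2.imwrite('pics/top2.png',T[:,:,::-1])
h=cv2.cvtColor(im,cv2.COLOR_RGB2HSV);m=(((h[...,0]<6)|(h[...,0]>172))&(h[...,1]>140)&(h[...,2]>70)).astype(np.uint8)
n,l,s,c=cv2.connectedComponentsWithStats(m)
for i in range(1,n):
    if s[i,4]>40:
        P=onz('wrist',c[i],.108,o);print(s[i],c[i],((P-M0)@EX).round(4),((P-M0)@EY).round(4))
go(U(-.074,.011,.057),183.5)
E
```

```text
[428 129  23  22 383] [438.25848564 139.4229765 ] -0.145 0.0735
[338 214  22  24 369] [348.5501355  225.93495935] -0.0769 0.0093
[500 248  31  24 395] [514.7164557  259.46835443] -0.0471 0.1479
t 7.38 pos [ 0.5245 -0.1171  0.2293] rel -0.0963 -0.0444 yaw -176.81 z [-0.003  0.001 -1.   ] F [-0.1 -0.4 -0.6] q [-0.36 -0.15  1.82  0.    1.48 -1.98] open 0.051427905609080886
tool shift mm [-22.6  55.3 172.3] spin -0.3
```

View pics/w2.png

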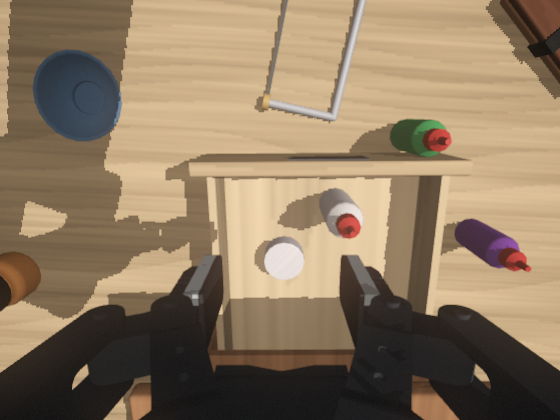

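The bottle is still upright and the drawer is further open. The cap is at (348,226), which puts the bottle near (-0.075, 0.010) relative to the shelf edge. I'm going over it now, then down.

>>> servo_tool([
  [0.6, -7, 14, 0, 0],
  [0.6, -7, 20, 0, 0],
  [0.6, -7, 20, 0, 0],
  [0.6, 0, 0, 0, 0],
  [0.6, 0, 0, 0, 0],
])

```text
t: 8.0
tool_pos: [0.543, -0.0621, 0.2304]
tool_rot: [0.088, -3.139, -0.0]
contact_force: [-0.1, 0.7, 0.7]
opening: 0.0513
grip_force: 0.0
```

```bash
python3 -c "
from h import *
go(U(-.075,.0095,.058),183.5)"
```

```text
t 8.0 pos [ 0.543  -0.0621  0.2304] rel -0.0745 0.0095 yaw -176.78 z [-0.002  0.    -1.   ] F [-0.1  0.7  0.7] q [-0.25 -0.13  1.8  -0.    1.48 -1.88] open 0.051298102091892464
tool shift mm [  0.2  -0.  172.4] spin -0.3
```

>>> servo_tool([
  [0.6, 0, 0, 20, 0],
  [0.6, 0, 0, 35, 0],
  [0.6, 0, 0, 35, 0],
  [0.6, 0, 0, 30, 0],
  [0.6, 0, 0, 25, 0],
  [0.6, 0, 0, 17, 0],
  [0.6, 0, 0, 10, 0],
  [0.6, 0, 0, 0, 0],
  [0.6, 0, 0, 0, 0],
])

```text
t: 9.12
tool_pos: [0.5442, -0.0626, 0.0604]
tool_rot: [-0.087, 3.138, -0.001]
contact_force: [0.1, -0.2, 0.5]
opening: 0.0514
grip_force: 0.0
```

>>> servo_tool([
  [0.5, 0, 0, 0, 0],
  [0.4, 0, 0, 0, 0],
  [0.3, 0, 0, 0, 0],
  [0.2, 0, 0, 0, 0],
  [0.2, 0, 0, 0, 0],
  [0.2, 0, 0, 0, 0],
], force=25)

```text
t: 9.88
tool_pos: [0.5439, -0.0624, 0.06]
tool_rot: [-0.087, 3.139, -0.0]
contact_force: [-1.5, 1.4, 4.3]
opening: 0.0325
grip_force: 25.0
```

>>> servo_tool([
  [0.2, 0, 0, -5, 0],
  [0.2, 0, 0, -10, 0],
  [0.2, 0, 0, -20, 0],
  [0.2, 0, 0, -25, 0],
  [0.2, 0, 0, -25, 0],
  [0.2, 0, 0, -25, 0],
  [0.2, 0, 0, -20, 0],
  [0.2, 0, 0, -10, 0],
  [0.2, 0, 0, 0, 0],
  [0.2, 0, 0, 0, 0],
])

```text
t: 11.12
tool_pos: [0.5427, -0.0622, 0.1981]
tool_rot: [0.087, -3.138, -0.001]
contact_force: [0.0, 0.4, -0.1]
opening: 0.0321
grip_force: 24.9
```

```bash
python3 -c "
from h import *
go([.4767,.3178,.043])
o=get_obs();print(o['grip_force'])"
```

```text
t 11.12 pos [ 0.5427 -0.0622  0.1981] rel -0.0749 0.0093 yaw -176.81 z [-0.002  0.001 -1.   ] F [ 0.   0.4 -0.1] q [-0.25 -0.11  1.83 -0.    1.43 -1.88] open 0.03213578983316459
tool shift mm [ 44.5 383.  155.4] spin None
24.87363225314766
```

>>> servo_tool([
  [0.2, 3.5, 12, 0, 0],
  [0.2, 4, 24, 0, 0],
  [0.2, 4, 36, 0, 0],
  [0.2, 4, 42, 0, 0],
  [0.2, 4, 42, 0, 0],
  [0.2, 4, 42, 0, 0],
  [0.2, 4, 42, 0, 0],
  [0.2, 4, 42, 0, 0],
  [0.2, 4, 40, 0, 0],
  [0.2, 4, 30, 0, 0],
  [0.2, 3, 20, 0, 0],
  [0.2, 2, 11, 0, 0],
])

```text
t: 12.62
tool_pos: [0.4769, 0.3183, 0.1988]
tool_rot: [0.089, -3.14, 0.001]
contact_force: [0.0, 0.4, -0.9]
opening: 0.0327
grip_force: 24.9
```

>>> servo_tool([
  [0.2, 0, 0, 0, 0],
  [0.2, 0, 0, 0, 0],
  [0.2, 0, 0, 10, 0],
  [0.2, 0, 0, 20, 0],
  [0.2, 0, 0, 20, 0],
  [0.2, 0, 0, 20, 0],
  [0.2, 0, 0, 20, 0],
  [0.2, 0, 0, 15, 0],
  [0.2, 0, 0, 10, 0],
  [0.2, 0, 0, 0, 0],
])

```text
t: 13.88
tool_pos: [0.4772, 0.3174, 0.0834]
tool_rot: [0.087, -3.139, 0.001]
contact_force: [0.6, 0.4, 0.3]
opening: 0.0321
grip_force: 24.9
```

```bash
python3 - <<'E'
from h import *
o=get_obs();im=get_image('wrist');cv2.imwrite('pics/w3.png',im[:,:,::-1])
go([.4767,.3178,.043])
h=cv2.cvtColor(im,cv2.COLOR_RGB2HSV);m=(((h[...,0]<9)|(h[...,0]>172))&(h[...,1]>140)&(h[...,2]>70)).astype(np.uint8)
n,l,s,c=cv2.connectedComponentsWithStats(m)
for i in range(1,n):
    if s[i,4]>40: print(s[i],c[i])
E
```

```text
t 13.93 pos [0.4777 0.3177 0.0844] rel -0.1167 0.3925 yaw -176.81 z [ 0.  0. -1.] F [ 0.4  0.6 -0.6] q [ 0.46  0.07  1.85  0.    1.22 -1.17] open 0.032470333884173176
tool shift mm [ 1.   0.2 41.4] spin None
[248 187  66  48 562] [278.89857651 204.78825623]
[ 251  290   58   81 3261] [279.6307881  327.55504446]
```

View pics/w3.png

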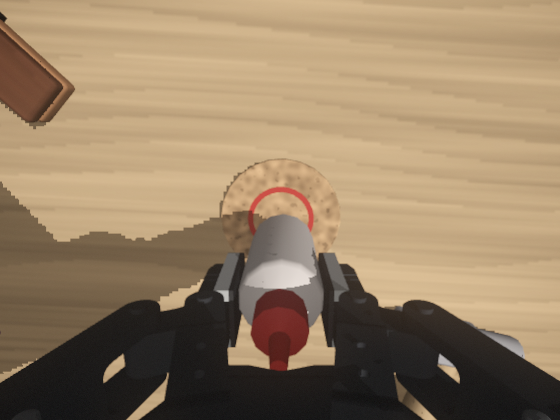

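The bottle is held upright above the coaster. The ring spans columns 248–313 with its top at row 187, and the bottle's foot has its near edge at about (282,215).

```bash
python3 - <<'E'
from h import *
o=get_obs()
for n,px,z in(('ring top',(281,188),.004),('ring L',(249.5,217),.004),('ring R',(312,217),.004),('coaster top',(280.5,158.5),.004),('L',(221,215),.004),('R',(340,215),.004),('foot edge',(282,215),.046),('cap',(280,315),.128)):
    print(n,onz('wrist',px,z,o).round(4))
E
```

```text
ring top [0.4553 0.3163 0.004 ]
ring L [0.4762 0.2963 0.004 ]
ring R [0.4739 0.3381 0.004 ]
coaster top [0.4362 0.3149 0.004 ]
L [0.4759 0.2773 0.004 ]
R [0.4715 0.3566 0.004 ]
foot edge [0.4616 0.3172 0.046 ]
cap [0.4714 0.3168 0.128 ]
```

>>> servo_tool([
  [0.2, 1.5, 0, 10, 0],
  [0.2, 0, 0, 12, 0],
  [0.2, 0, 0, 10, 0],
  [0.2, 0, 0, 5, 0],
  [0.2, 0, 0, 2, 0],
  [0.2, 0, 0, 1, 0],
  [0.2, 0, 0, 0, 0],
])

```text
t: 14.8
tool_pos: [0.4763, 0.3176, 0.0446]
tool_rot: [-0.087, 3.14, 0.0]
contact_force: [-0.5, -0.5, -1.2]
opening: 0.0322
grip_force: 24.9
```

>>> servo_tool([
  [0.2, 0, 0, 1, 0],
  [0.2, 0, 0, 1, 0],
  [0.2, 0, 0, 0, 0],
])

```text
t: 15.18
tool_pos: [0.4761, 0.3174, 0.0423]
tool_rot: [0.087, -3.14, -0.0]
contact_force: [-0.6, -0.5, -0.1]
opening: 0.0323
grip_force: 24.9
```

```bash
python3 -c "
from h import *
go([.4767,.3178,.043])"
```

```text
t 15.18 pos [0.4761 0.3174 0.0423] rel -0.1184 0.3924 yaw -176.81 z [-0. -0. -1.] F [-0.6 -0.5 -0.1] q [ 0.46  0.12  1.88  0.    1.14 -1.17] open 0.032322051514827255
tool shift mm [-0.7  0.3 -0.7] spin None
```

>>> servo_tool([
  [0.2, 0, 0, 1, 0],
  [0.2, 0, 0, 0, 0],
])

```text
t: 15.42
tool_pos: [0.4765, 0.3176, 0.0421]
tool_rot: [-0.087, 3.14, 0.0]
contact_force: [-1.0, 0.0, 5.4]
opening: 0.0324
grip_force: 25.2
```

>>> servo_tool([
  [0.2, 0, 0, 1, 0],
  [0.2, 0, 0, 0, 0],
])

```text
t: 15.68
tool_pos: [0.4768, 0.3178, 0.042]
tool_rot: [-0.088, 3.139, 0.001]
contact_force: [-3.4, -1.4, 9.1]
opening: 0.0321
grip_force: 25.2
```

Contact at 5–9 N. I'll back off 1 mm, then open gently and rise.

>>> servo_tool([
  [0.2, 0, 0, -1, 0],
  [0.45, 0, 0, 0, 0],
  [0.5, 0, 0, 0, 0],
  [0.6, 0, 0, 0, 0],
  [0.6, 0, 0, 0, 0],
  [0.6, 0, 0, 0, 0],
])

```text
t: 16.42
tool_pos: [0.4761, 0.3175, 0.0412]
tool_rot: [0.087, -3.14, 0.0]
contact_force: [0.6, -0.1, 0.3]
opening: 0.051
grip_force: 0.0
```

>>> servo_tool([
  [0.6, 0, 0, -10, 0],
  [0.6, 0, 0, -20, 0],
  [0.6, 0, 0, -30, 0],
  [0.6, 0, 0, -40, 0],
  [0.6, 0, 0, -40, 0],
  [0.6, 0, 0, -40, 0],
  [0.6, 0, 0, -20, 0],
  [0.6, 0, 0, 0, 0],
])

```text
t: 17.42
tool_pos: [0.477, 0.3179, 0.2438]
tool_rot: [-0.087, 3.136, 0.003]
contact_force: [-0.0, -0.1, -0.7]
opening: 0.0513
grip_force: 0.0
```

```bash
python3 - <<'E'
from h import *
o=get_obs();im=get_image('wrist');cv2.imwrite('pics/w4.png',im[:,:,::-1])
go(U(-.30,-.005,.242),93.5)
print(proj('top',[[.477,.318,.0]]))
h=cv2.cvtColor(im,cv2.COLOR_RGB2HSV);m=(((h[...,0]<9)|(h[...,0]>172))&(h[...,1]>140)&(h[...,2]>70)).astype(np.uint8)
n,l,s,c=cv2.connectedComponentsWithStats(m)
for i in range(1,n):
    if s[i,4]>40: print(s[i],c[i],onz('wrist',c[i],.09,o).round(4),onz('wrist',c[i],.004,o).round(4))
E
```

```text
t 17.48 pos [0.4761 0.3175 0.2414] rel -0.1184 0.3924 yaw -176.81 z [ 0.  0. -1.] F [-1.2 -0.4 -0.6] q [ 0.46 -0.08  1.73  0.    1.49 -1.17] open 0.05093074242096782
tool shift mm [ 179.7 -398.2   -0.7] spin 89.7
[[165.82970849 240.90189515]]
[261 158  39  29 178] [278.42696629 167.34269663] [0.4524 0.3144 0.09  ] [0.4652 0.3146 0.004 ]
[272 182  20  21 338] [281.28402367 191.9556213 ] [0.4738 0.3181 0.09  ] [0.4928 0.3193 0.004 ]
[ 31 266  30  25 390] [ 45.44102564 277.87692308] [0.5678 0.1028 0.09  ] [0.6142 0.0415 0.004 ]
```

View pics/w4.png

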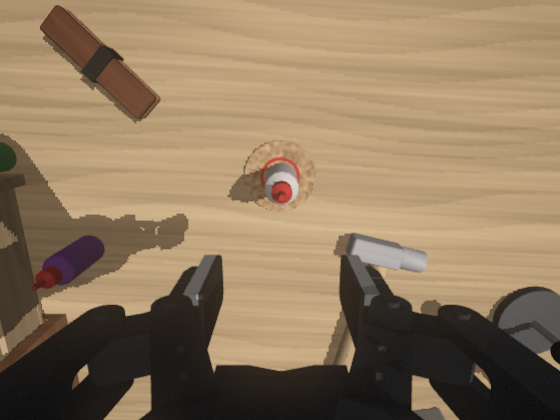

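The bottle stands in the middle of the coaster, with the cap at (281,192) inside the ring. A vertical tool cannot follow the drawer front under the overhang, because the wrist would meet the board. So I'll see whether the arm leans its tool outward at the reach limit, in the free space to the left of the unit.

>>> servo_tool([
  [0, -25, -10, 0, 0],
  [0, -40, -14, 0, 0],
  [0, -40, -14, 0, 0],
  [0, -40, -14, 0, 0],
  [0, -40, -14, 0, 0],
  [0, -40, -14, 0, 0],
  [0, -40, -14, 0, 0],
  [0, -40, -14, 0, 0],
  [0, -40, -14, 0, 0],
  [0, -40, -14, 0, 0],
  [0, -40, -12, 0, 0],
  [0, -10, -4, 0, 0],
])

```text
t: 18.98
tool_pos: [0.9196, 0.1881, 0.2338]
tool_rot: [0.085, -3.133, 0.002]
contact_force: [-0.2, 0.3, -1.1]
opening: -0.0001
grip_force: 0.0
```

>>> servo_tool([
  [0, -30, 0, 0, 0],
  [0, -30, 0, 0, 0],
  [0, -20, 0, 0, 0],
  [0, -20, 0, 0, 0],
])

```text
t: 19.48
tool_pos: [0.9909, 0.1899, 0.2241]
tool_rot: [-0.087, 3.13, 0.004]
contact_force: [0.3, -0.2, -0.9]
opening: -0.0002
grip_force: 0.0
```

```bash
python3 -c "
from h import *
go([1.0,.2,.24])"
```

```text
t 19.48 pos [0.9909 0.1899 0.2241] rel 0.3878 0.2339 yaw -176.82 z [ 0.01   0.003 -1.   ] F [ 0.3 -0.2 -0.9] q [ 0.12  1.18  0.06  0.    1.89 -1.51] open -0.00015036490659573202
tool shift mm [ -9.8   9.6 -15.8] spin None
```

>>> servo_tool([
  [0, -40, 0, -20, 0],
  [0, -40, 0, -20, 0],
  [0, -40, 0, -20, 0],
  [0, -40, 0, -20, 0],
])

```text
t: 19.98
tool_pos: [1.0104, 0.1735, 0.2844]
tool_rot: [-0.084, 3.013, 0.029]
contact_force: [0.5, 0.4, -0.3]
opening: -0.0003
grip_force: 0.0
```

```bash
python3 -c "
from h import *
go([1.0,.2,.24])"
```

```text
t 19.98 pos [1.0104 0.1735 0.2844] rel 0.4063 0.2163 yaw -176.87 z [ 0.127  0.023 -0.992] F [ 0.5  0.4 -0.3] q [ 0.09  1.13  0.06  0.01  1.83 -1.53] open -0.00029516040283085525
tool shift mm [14.5 26.4 43.3] spin None
```

The arm does lean: the tool z axis is now about 7° forward. I'll carry on the same way.

>>> servo_tool([
  [0, -60, 0, -20, 0],
  [0, -60, 0, -20, 0],
  [0, -60, 0, -20, 0],
  [0, -60, 0, -20, 0],
  [0, -60, 0, -20, 0],
  [0, -60, 0, -20, 0],
])

```text
t: 20.72
tool_pos: [1.0493, 0.145, 0.3682]
tool_rot: [-0.077, 2.794, 0.065]
contact_force: [-0.1, -0.8, 0.4]
opening: 0.0001
grip_force: 0.0
```

```bash
python3 -c "
from h import *
go([1.0,.2,.24])"
```

```text
t 20.73 pos [1.0493 0.145  0.3682] rel 0.4434 0.1855 yaw -177.23 z [ 0.337  0.055 -0.94 ] F [-0.1 -0.8  0.4] q [ 0.06  1.06  0.06  0.04  1.68 -1.56] open 6.444245703016663e-05
tool shift mm [ 87.4  53.3 106.8] spin None
```

>>> servo_tool([
  [0, -60, 0, -20, 0],
  [0, -60, 0, -20, 0],
  [0, -60, 0, -20, 0],
  [0, -60, 0, -20, 0],
  [0, -60, 0, -20, 0],
  [0, 0, 0, 0, 0],
])

```text
t: 21.48
tool_pos: [1.058, 0.1238, 0.4767]
tool_rot: [-0.07, 2.612, 0.085]
contact_force: [0.2, 0.6, 1.0]
opening: -0.0002
grip_force: 0.0
```

```bash
python3 -c "
from h import *
go(U(-.16,0,.35))"
```

```text
t 21.48 pos [1.058  0.1238 0.4767] rel 0.4508 0.1638 yaw -177.78 z [ 0.501  0.074 -0.862] F [0.2 0.6 1. ] q [ 0.03  0.97  0.06  0.06  1.59 -1.58] open -0.00021209195306296562
tool shift mm [ 588.1 -166.1 -206.1] spin None
```

>>> servo_tool([
  [0, -60, 0, 0, 0],
  [0, -60, 0, 0, 0],
  [0, -60, 0, 0, 0],
  [0, 0, 0, 0, 0],
])

```text
t: 21.98
tool_pos: [1.0796, 0.1157, 0.5009]
tool_rot: [-0.066, 2.506, 0.094]
contact_force: [-0.1, 0.2, 0.3]
opening: 0.0002
grip_force: 0.0
```

```bash
python3 -c "
from h import *
go(U(-.17,0,.36))"
```

```text
t 21.98 pos [1.0796 0.1157 0.5009] rel 0.4719 0.1544 yaw -178.22 z [ 0.589  0.083 -0.804] F [-0.1  0.2  0.3] q [ 0.02  0.96  0.06  0.07  1.5  -1.59] open 0.00015041122243995757
tool shift mm [ 596.5 -155.8 -274.9] spin None
```

The lean is now 36.5°, which is enough to keep the wrist clear of the overhang. I'm returning with that lean to a point in front of the drawer, right of centre so the wrist stays within reach.

```bash
python3 -c "
from h import *
go(U(-.15,-.09,.25))"
```

```text
t 21.98 pos [1.0796 0.1157 0.5009] rel 0.4719 0.1544 yaw -178.22 z [ 0.589  0.083 -0.804] F [-0.1  0.2  0.3] q [ 0.02  0.96  0.06  0.07  1.5  -1.59] open 0.00015041122243995757
tool shift mm [ 643.5 -251.6 -178.9] spin None
```

>>> servo_tool([
  [0, 20, -8, -6, 0],
  [0, 30, -12, -8, 0],
  [0, 45, -18, -13, 0],
  [0, 45, -18, -13, 0],
  [0, 45, -18, -13, 0],
  [0, 45, -18, -13, 0],
  [0, 45, -18, -13, 0],
  [0, 45, -18, -13, 0],
  [0, 45, -18, -13, 0],
  [0, 45, -18, -13, 0],
  [0, 45, -18, -13, 0],
  [0, 45, -18, -13, 0],
])

```text
t: 23.48
tool_pos: [0.6045, -0.1081, 0.3092]
tool_rot: [-0.067, 2.507, 0.094]
contact_force: [-0.1, -0.2, 0.9]
opening: 0.0001
grip_force: 0.0
```

```bash
python3 -c "
from h import *
go(U(-.15,-.09,.20))"
```

```text
t 23.48 pos [ 0.6045 -0.1081  0.3092] rel -0.0159 -0.0402 yaw -178.13 z [ 0.588  0.083 -0.804] F [-0.1 -0.2  0.9] q [-0.45 -0.37  1.95  0.39  1.05 -2.18] open 9.373077222275902e-05
tool shift mm [171.5 -54.1   6.1] spin None
```

>>> servo_tool([
  [0, 34, -11, 1, 0],
  [0, 34, -11, 1, 0],
  [0, 34, -11, 1, 0],
  [0, 34, -11, 1, 0],
  [0, 34, -11, 1, 0],
  [0, 0, 0, 0, 0],
])

```text
t: 24.22
tool_pos: [0.4741, -0.1666, 0.1999]
tool_rot: [-0.062, 2.51, 0.096]
contact_force: [0.5, 1.0, 0.5]
opening: 0.0003
grip_force: 0.0
```

```bash
python3 -c "
from h import *
go(U(-.15,-.09,.055))"
```

```text
t 24.23 pos [ 0.4741 -0.1666  0.1999] rel -0.1497 -0.0907 yaw -178.42 z [ 0.586  0.083 -0.806] F [0.5 1.  0.5] q [-0.75 -0.59  2.28  0.55  1.09 -2.54] open 0.00033032206258433883
tool shift mm [ 85.7  -7.2 116.6] spin None
```

>>> servo_tool([
  [0, 14, -1, 19, 0],
  [0, 14, -1, 19, 0],
  [0, 14, -1, 19, 0],
  [0, 14, -1, 19, 0],
  [0, 14, -1, 19, 0],
  [0, 14, -1, 19, 0],
  [0, 0, 0, 0, 0],
])

```text
t: 25.1
tool_pos: [0.4753, -0.1641, 0.0593]
tool_rot: [-0.066, 2.51, 0.097]
contact_force: [0.0, -0.6, -0.7]
opening: -0.0001
grip_force: 0.0
```

```bash
python3 -c "
from h import *
go(U(-.05,-.09,.055))"
```

```text
t 25.1 pos [ 0.4753 -0.1641  0.0593] rel -0.1483 -0.0883 yaw -178.23 z [ 0.586  0.086 -0.806] F [ 0.  -0.6 -0.7] q [-0.75 -0.36  2.38  0.69  0.82 -2.78] open -0.00010872770372434212
tool shift mm [-76.8  -2.9  61.4] spin None
```

>>> servo_tool([
  [0, -4.8, -0.2, 3.5, 0],
  [0, -6.4, -0.2, 4.7, 0],
  [0, -6.4, -0.2, 4.7, 0],
  [0, -6.4, -0.2, 4.7, 0],
  [0, -6.4, -0.2, 4.7, 0],
  [0, -6.4, -0.2, 4.7, 0],
  [0, -6.4, -0.2, 4.7, 0],
  [0, -6.4, -0.2, 4.7, 0],
  [0, -6.4, -0.2, 4.7, 0],
  [0, -6.4, -0.2, 4.7, 0],
  [0, -6.4, -0.2, 4.7, 0],
  [0, -6.4, -0.2, 4.7, 0],
])

```text
t: 26.6
tool_pos: [0.5688, -0.1607, 0.0598]
tool_rot: [-0.066, 2.509, 0.095]
contact_force: [-1.5, 2.6, -0.1]
opening: 0.0
grip_force: 0.9
```

```bash
python3 -c "
from h import *
go(U(.02,-.09,.055))"
```

```text
t 26.6 pos [ 0.5688 -0.1607  0.0598] rel -0.0548 -0.0905 yaw -178.2 z [ 0.587  0.084 -0.805] F [-1.5  2.6 -0.1] q [-0.59 -0.12  2.19  0.68  0.69 -2.67] open 2.8609481914326312e-05
tool shift mm [-57.5  -0.4  48.1] spin None
```

>>> servo_tool([
  [0, -5, 0, 4.6, 0],
  [0, -5, 0, 4.6, 0],
  [0, -5, 0, 4.6, 0],
  [0, -5, 0, 4.6, 0],
  [0, -5, 0, 4.6, 0],
  [0, -5, 0, 4.6, 0],
  [0, -5, 0, 4.6, 0],
  [0, -5, 0, 4.6, 0],
  [0, -5, 0, 4.6, 0],
  [0, -3, 0, 3, 0],
  [0, 0, 0, 0, 0],
])

```text
t: 27.98
tool_pos: [0.6336, -0.1559, 0.0526]
tool_rot: [-0.066, 2.508, 0.095]
contact_force: [0.4, 0.1, 0.6]
opening: -0.0
grip_force: 0.0
```

```bash
python3 -c "
from h import *
go(U(.032,-.09,.05))
T=get_image('top');cv2.imwrite('pics/top3.png',cv2.resize(T[60:280,190:430],None,fx=2.5,fy=2.5)[:,:,::-1])"
```

```text
t 27.98 pos [ 0.6336 -0.1559  0.0526] rel 0.0101 -0.0897 yaw -178.19 z [ 0.587  0.084 -0.805] F [0.4 0.1 0.6] q [-0.51  0.04  2.06  0.66  0.63 -2.6 ] open -3.6004999349173594e-05
tool shift mm [-16.1  -0.7  15. ] spin None
```

View pics/top3.png

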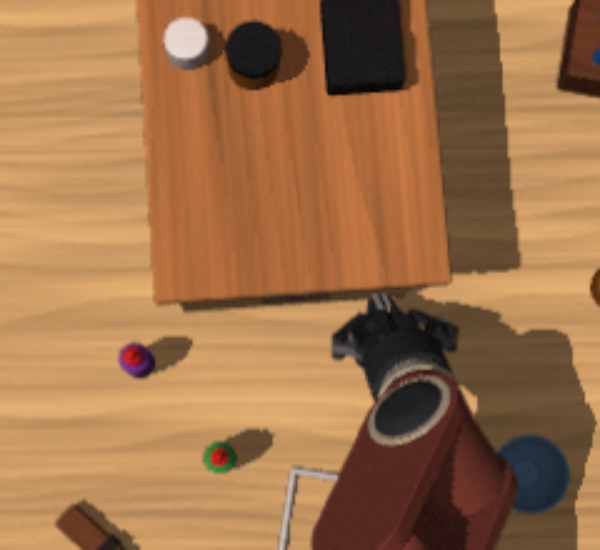

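The crop shows the drawer already under the board, with the fingers reaching in and the gripper body clear of the edge. Now the last stretch, slowly, watching the force.

>>> servo_tool([
  [0, -2.4, -0.1, 1.8, 0],
  [0, -2.4, -0.1, 1.8, 0],
  [0, -2.4, -0.1, 1.8, 0],
  [0, -2.4, -0.1, 1.8, 0],
])

```text
t: 28.52
tool_pos: [0.6453, -0.1553, 0.0523]
tool_rot: [-0.066, 2.508, 0.095]
contact_force: [-1.5, 1.5, 0.2]
opening: 0.0
grip_force: 0.8
```

>>> servo_tool([
  [0, -2, -0.1, 1.5, 0],
  [0, -2, -0.1, 1.5, 0],
])

```text
t: 28.78
tool_pos: [0.6496, -0.1551, 0.0522]
tool_rot: [-0.067, 2.51, 0.096]
contact_force: [-10.7, 1.3, 5.0]
opening: -0.0001
grip_force: 4.9
```

>>> servo_tool([
  [0, -1.6, -0.1, 1.2, 0],
  [0, -1.6, -0.1, 1.2, 0],
])

```text
t: 29.02
tool_pos: [0.6539, -0.1548, 0.0522]
tool_rot: [-0.067, 2.509, 0.096]
contact_force: [-5.2, 2.1, 2.6]
opening: 0.0002
grip_force: 2.7
```

The catch is engaged at about 10 N. I'll continue in small steps.

>>> servo_tool([
  [0, -1.2, 0, 0.9, 0],
  [0, -1.2, 0, 0.9, 0],
])

```text
t: 29.28
tool_pos: [0.6572, -0.1549, 0.0522]
tool_rot: [-0.066, 2.508, 0.095]
contact_force: [-1.7, 1.6, 0.0]
opening: -0.0001
grip_force: 1.0
```

>>> servo_tool([
  [0, -1.2, 0, 0.9, 0],
  [0, -1.2, 0, 0.9, 0],
])

```text
t: 29.52
tool_pos: [0.6582, -0.1548, 0.0518]
tool_rot: [-0.07, 2.512, 0.096]
contact_force: [-37.6, -0.7, 23.4]
opening: 0.0002
grip_force: 19.0
```

>>> servo_tool([
  [0, -1.2, 0, 0.9, 0],
  [0, -1.2, 0, 0.9, 0],
])

```text
t: 29.78
tool_pos: [0.6586, -0.1548, 0.0515]
tool_rot: [-0.073, 2.517, 0.098]
contact_force: [-67.8, -2.8, 43.9]
opening: 0.0
grip_force: 34.2
```

The force shot up at about rel +0.035, which looks like the stop: resistance had dropped just before, as expected when the catch draws the drawer home. I'm backing off straight away.

>>> servo_tool([
  [0, 3, 0, -2.2, 0],
  [0, 4, 0, -3, 0],
  [0, 8, 0, -6, 0],
  [0, 16, 0, -12, 0],
  [0, 24, 0, -18, 0],
  [0, 24, 0, -18, 0],
  [0, 20, 0, -15, 0],
  [0, 0, 0, 0, 0],
])

```text
t: 30.78
tool_pos: [0.539, -0.1637, 0.0534]
tool_rot: [-0.064, 2.508, 0.093]
contact_force: [1.0, -0.6, 0.3]
opening: -0.0002
grip_force: 0.0
```

```bash
python3 -c "
from h import *
go(U(-.12,-.09,.25))"
```

```text
t 30.77 pos [ 0.539  -0.1637  0.0534] rel -0.0848 -0.0917 yaw -178.28 z [ 0.588  0.082 -0.805] F [ 1.  -0.6  0.3] q [-0.64 -0.18  2.25  0.7   0.71 -2.72] open -0.00023251885450408056
tool shift mm [ -87.8   12.2 -179. ] spin None
```

>>> servo_tool([
  [0, -9, 1, -18, 0],
  [0, -9, 1, -18, 0],
  [0, -9, 1, -18, 0],
  [0, -9, 1, -18, 0],
  [0, -9, 1, -18, 0],
  [0, -9, 1, -18, 0],
  [0, -9, 1, -18, 0],
  [0, -9, 1, -18, 0],
  [0, 0, 0, 0, 0],
])

```text
t: 31.9
tool_pos: [0.5143, -0.1665, 0.2155]
tool_rot: [-0.068, 2.504, 0.09]
contact_force: [0.1, -0.2, -0.2]
opening: 0.0
grip_force: 0.0
```

```bash
python3 -c "
from h import *
go(U(-.12,-.09,.25))
w=get_image('wrist');t=get_image('top');cv2.imwrite('pics/top4.png',t[:,:,::-1])
cv2.imwrite('pics/w4raw.png',w[:,:,::-1])
cv2.imwrite('pics/fin.png',np.hstack([cv2.resize(w,(400,300)),cv2.resize(t,(400,300))])[:,:,::-1])"
```

```text
t 31.9 pos [ 0.5143 -0.1665  0.2155] rel -0.1095 -0.093 yaw -178.06 z [ 0.591  0.081 -0.803] F [ 0.1 -0.2 -0.2] q [-0.68 -0.49  2.19  0.53  1.04 -2.49] open 4.528421187860864e-05
tool shift mm [-12.    4.8 -33.8] spin None
```

View pics/fin.png

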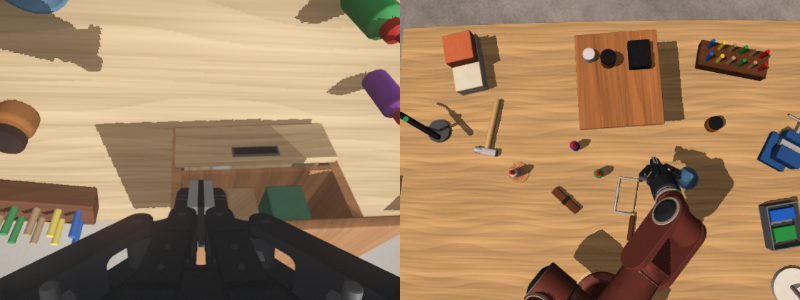

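The wrist view shows the drawer front flush in the carcass, with the dark pull plate at (255,151) and the cubby beneath it in the picture. The top view shows the bottle standing on the coaster and everything else where it was. I'll check the front's depth numerically.

```bash
python3 - <<'E'
from h import *
o=get_obs();im=cv2.imread('pics/w4raw.png').astype(int)
for x in (265,300,400,420):
    g=im[160:250,x].sum(1);d=np.diff(g);i=[j for j in np.argsort(-abs(d))[:6]]
    print(x,sorted((160+j+1,int(d[j])) for j in i))
def r(px,z):
    P=onz('wrist',px,z,o);return ((P-M0)@EX).round(4),((P-M0)@EY).round(4)
for y in range(172,184,3):print('bottom',y,r((300,y),.014))
for y in range(222,242,3):print('top',y,r((300,y),.084))
E
```

```text
265 [(np.int64(169), -92), (np.int64(170), -142), (np.int64(177), -21), (np.int64(180), 28), (np.int64(238), -25), (np.int64(239), -24)]
300 [(np.int64(168), -96), (np.int64(169), -142), (np.int64(227), -33), (np.int64(233), 56), (np.int64(237), -60), (np.int64(238), -77)]
400 [(np.int64(167), -101), (np.int64(168), -152), (np.int64(173), -43), (np.int64(175), 70), (np.int64(233), -33), (np.int64(234), -54)]
420 [(np.int64(167), -103), (np.int64(168), -153), (np.int64(174), 82), (np.int64(175), 56), (np.int64(228), -41), (np.int64(229), -41)]
bottom 172 (np.float64(0.0268), np.float64(-0.0593))
bottom 175 (np.float64(0.0316), np.float64(-0.059))
bottom 178 (np.float64(0.0365), np.float64(-0.0588))
bottom 181 (np.float64(0.0415), np.float64(-0.0585))
top 222 (np.float64(0.0258), np.float64(-0.0654))
top 225 (np.float64(0.0309), np.float64(-0.0651))
top 228 (np.float64(0.0361), np.float64(-0.0648))
top 231 (np.float64(0.0414), np.float64(-0.0646))
top 234 (np.float64(0.0468), np.float64(-0.0643))
top 237 (np.float64(0.0524), np.float64(-0.064))
top 240 (np.float64(0.0581), np.float64(-0.0637))
```

The front face measures 38–45 mm behind the shelf edge, and fully home is 41 mm, so the drawer is shut. The bottle is standing and the robot touches nothing.

```bash
python3 -c "
from station import *
print(finish_job())"
```

```text
the job is handed in; nothing more can be done
None
```

I handed the job in at about 32 s: the bottle stands upright in the middle of the coaster, and the drawer measures fully home within about 4 mm. I first pulled the drawer about 37 mm further open to reach the bottle, and at the end the fingers pressed the shut drawer against its stop with about 80 N for a moment before I backed off.

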